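# Set the scribing gauge to its red stop

### The arm

A 7-joint arm with a two-finger parallel gripper is mounted at the origin on the work surface. World frame = base frame: x ahead of the robot, y to its left, z up, the work surface at z = 0. Lengths are in m, angles in degrees, forces in N, time in s.
With the tool pointing down it reaches from about 0.4 to 0.875 m from the base axis. Payload 6.5 kg.
Tool frame: the origin (TCP) lies at the very end of the fingers, on their centre line; the grasp point (between the pads) lies 19 mm behind it; z points along the fingers, x is the direction in which the jaws open and shut, and the axes are right-handed (so a half turn about z gives the same grasp; the last joint's range is limited). The gripper opens to 85 mm and grips with 20 to 120 N. Pads are 22 mm wide; open, the fingers measure 114 mm over their backs; the gripper's body (76 mm by 85 mm) begins 54 mm behind the grasp point. The pads swing forward as they close: fully open they stand 13 mm farther back than shut.
Start: joints at [71.608, 30.733, -0.252, 88.115, 0.149, 61.152, -4.079], TCP at [0.164, -0.629, 0.231] pointing down, gripper open.
Joint ranges: [-154.64, 154.64], [-21.42, 123.67], [-72.66, 72.17], [13.99, 137.28], [-74.86, 254.86], [10.95, 109.41], [-158.01, 158.01]. Speed limits (degrees/s): [136.94, 136.94, 180, 180, 180, 180, 180].

### API

Orientations are given as a 3x3 rotation matrix whose columns are the frame's x, y, z axes.
In Python, from plant import * gives the robot as it stands.
- The arm moves only by the tool jog_arm, never from a script. Its argument "targets" is a list of rows, each a list of 7 numbers: the turn, a rotation vector about the tool's x, y, z in degrees, then the shift along the tool's x, y, z in cm, then the opening in per cent of the stroke, from 0 (shut) to 100 (fully open). In form: [[wx, wy, wz, x, y, z, hand], ...]. A call has 1 to 12 rows; each row shifts and turns the pose as measured when the row begins, along the tool's axes as they then stand; what a row does not reach is not made up. A row lasts 1/8 s, in which the tool goes at most 62.5 mm and 10.7 degrees, less where a joint would pass 70% of its speed; a pose out of reach is approached as far as the arm can. A call is refused whole if a number of a shift passes 6.25 or a number of a turn 10.7, either way. A call with a gripper value outside its range is refused whole. The fingers move at their own pace and stop on an object; "squeeze" is the grip in N (left out, the last holds). Time passes only in rows, so rows that do not move let the fingers close. It gives the time, the measured TCP pose, the force and the opening at its end, in the units of the state.
- get_state(): the state, without advancing time (a new reading comes with each control period).
- capture(name): name is "side" or "top"; returns a dict with "image" (384x512x3 uint8, red, green, blue), "fx", "fy", "cx", "cy" (pixels), "origin" and "rotation" of the camera in the world. Camera axes: x right, y up, looking along -z (the intrinsics and any distortion apply to the point x, -y, -z); pixel columns grow to the right and rows downward; lengths in m; the calibration is good to about 2 mm. A picture is of the moment at which its call begins. There is no depth.
- job_done(): hands the job in, once; it reports no verdict.
The state is a dict: "clock": time; "joints": joint angles; "qvel": joint speeds; "joint_efforts": joint torques, N m; "ee_pos": TCP position; "orientation": TCP orientation; "wrist_force": force on the tool from outside, world axes, zero at the start; "moment": the same for the moment, N m; "finger_gap": finger opening in m.
Only numpy, scipy, OpenCV 4.12 (cv2) and the standard library are available. Lean on these libraries where they do the work, as an engineer would, in place of code of your own. Each camera call takes 0.05 s, during which the arm holds its last target.

### The job

On the plate-scribing board, press the yellow lock button on the blue carriage down and, keeping it down all the way, slide the carriage along its rail until it rests against the red stop. Then let go so that the button springs up and locks the carriage there. Nothing needs to be picked up: leave the tin, jar, brush and cork block standing where they are.

Things in the scene. Friction and masses are not known exactly. Their poses are not given: they have to be found in the camera images.
- board: Plywood scribing board fixed, 300 x 540 x 12 mm, with an aluminium rail (40 mm wide, 500 mm long, top 34 mm above the table) along its y axis and a 150 x 400 mm zinc plate lying on its +x half. Origin: on the table under the middle of the rail; z up. The carriage slides along the board's y axis. It reaches from x = -80 to +220 mm.
- carriage (a joint): Position (m) of the blue carriage along the rail, 0 at the middle, growing towards the board's +y. The carriage is 64 mm wide, 90 mm long along the rail, its deck 50 mm above the table, and carries a flat steel straightedge reaching 218 mm towards the board's +x, low over the plate. Unlocked it slides with about 2 N; locked (pawl in a notch, 1.5 mm of play) it stays put however hard it is pushed. It starts locked at the middle.
- carriage_mid (a point): Point on the carriage's centre line at deck height (50 mm above the table), below the button. When the carriage touches a stop, it lies 55 mm from that stop's centre, measured along the rail. Two blue upright lugs (54 mm across the rail, 10 mm thick, top 82 mm above the table) stand on the two ends of the carriage, 70 mm apart between faces: a finger pressing the button between them can push against either.
- lock_button (a joint): Travel (m) of the yellow lock button: 0 up (carriage locked), growing downwards to 0.006 fully down. Spring: starts to yield at 2 N, fully down at 5 N. The carriage is free while it is pressed more than 3 mm (press it fully). Let up within 40 mm of a stop, it catches in the next notch; at the stop it springs up fully and locks only if the carriage is within 2 mm of touching.
- button_top (a point): Centre of the top face of the yellow lock button, a plate 38 mm across the rail by 56 mm along it, 6 mm thick, top 64 mm above the table when up; it is between the two lugs and rides with the carriage.
- stop_red_top (a point): Top centre (68 mm above the table) of the red end stop, a block astride the rail, 64 mm across and 20 mm along the rail, 58 mm high above the table with a 20 mm diameter red screw head on top. Fixed to the rail, at either end, at a place that varies.
- stop_grey_top (a point): The same for the grey end stop, of the same size, at the other end of the rail. Not the one wanted.
- tin: Bystander: yellow and red tin, 64 mm diameter, 150 mm tall, loose, standing on the table past an end of the board. Origin: centre of its underside.
- ink_jar: Bystander: amber jar with black lid, 58 mm diameter, 65 mm tall, loose, standing on the robot's side of the board. Origin: centre of its underside.
- brush: Bystander: flat brush lying loose on the table on the robot's side of the board, roughly parallel to the rail: 190 mm long, 42 mm wide, 20 mm high. Origin: on its underside near mid-length, x axis along it towards the bristles.
- cork_block: Bystander: cork sanding block 60 x 90 x 35 mm, loose, on the table past an end of the board. Origin: centre of its underside.

How it is judged:
By the outcome, as a careful person would: the job done as asked, in the order asked, and still so for the second after the job is handed in, with the robot touching nothing.
It also fails if it takes over 40 s, if anything falls off the work surface, if the arm or the gripper's body presses on something with over 40 N, if the wrist force passes 120 N, or if a joint passes its speed limit or range.

## Working session

There is one attempt and no reset: what is moved stays moved. The work goes in short steps, Python scripts to look and compute and a tool call to move; the robot and the scene stay as the last step left them, time stands still between calls to the robot, and variables do not carry over. Pictures are saved under pics/ and viewed, and the job is handed in when it is done.

Besides the shell and the picture viewer there is one more tool, called after ">>>" as a command line: name --pt "numbers of a row" for each row, then --argument value for the rest. jog_arm: Moves the arm, as the interface text tells. Its arguments: {"type":"object","properties":{"targets":{"type":"array","items":{"type":"array","items":{"type":"number"}}},"squeeze":{"type":"number"}},"required":["targets"]}

```bash
mkdir -p pics; ls; python3 - <<'E'
from plant import *
import cv2, json, numpy as np
s=get_state(); print(s)
for n in("side","top"):
    c=capture(n); cv2.imwrite(f"pics/{n}0.png",c["image"][:,:,::-1]); 
    np.savez(f"{n}0.npz",**c)
    print(n,[ (k,np.round(v,4).tolist()) for k,v in c.items() if k!="image"])
E
```

```text
pics
{'clock': 0.0, 'joints': array([71.60945638, 30.77773598, -0.25672436, 88.1710633 ,  0.14999736,
       61.15109986, -4.08012941]), 'qvel': array([ 0.07617172, -0.0986373 , -0.0711623 ,  0.17933996, -0.09946131,
       -0.07848537, -0.02898325]), 'joint_efforts': array([ 1.01600426e-04, -5.83424914e+01,  1.04832519e+00, -2.59108919e+01,
        1.22486192e-02,  9.47412016e-03,  3.67382677e-05]), 'ee_pos': array([ 0.16366122, -0.6284056 ,  0.2304075 ]), 'orientation': array([[ 2.52129409e-01, -9.67693368e-01, -5.54811713e-04],
       [-9.67691974e-01, -2.52129990e-01,  1.64675179e-03],
       [-1.73343546e-03,  1.21692286e-04, -9.99998490e-01]]), 'wrist_force': array([ 0.71406558, -0.65396779, -1.40776772]), 'moment': array([0.00736672, 0.02216554, 0.08564884]), 'finger_gap': 0.08550745993420832}
side [('fx', 360.7459), ('fy', 360.7459), ('cx', 252.0189), ('cy', 190.7678), ('origin', [0.1848, -0.5706, 0.7435]), ('rotation', [[0.8366, 0.3818, -0.3928], [-0.5477, 0.5806, -0.6024], [-0.0019, 0.7191, 0.6949]])]
top [('fx', 360.1938), ('fy', 360.1938), ('cx', 257.1459), ('cy', 194.3749), ('origin', [0.4156, 0.0219, 1.1489]), ('rotation', [[-0.0263, 0.9925, -0.1196], [-0.9996, -0.0252, 0.01], [0.0069, 0.1198, 0.9928]])]
```

View pics/side0.png

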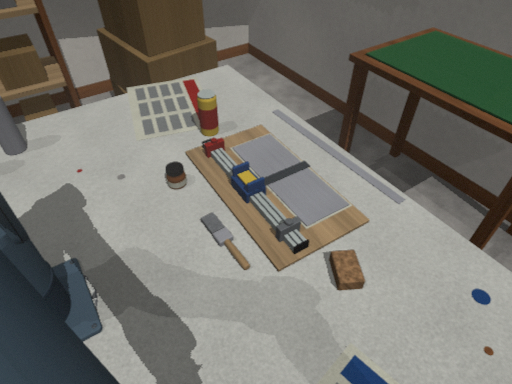

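View pics/top0.png

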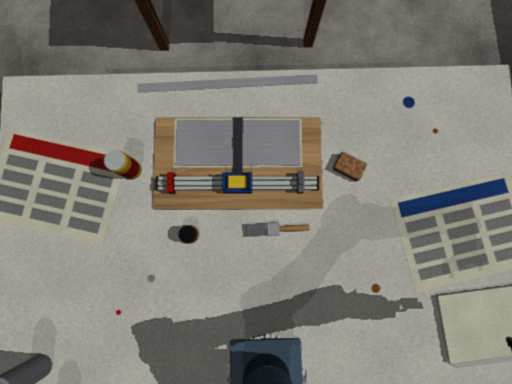

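The side view shows the carriage at about (247,181), the red stop at about (213,147) and the grey stop at about (288,228). In the top view they are at (237,182), (170,182) and (300,182). The red stop is on the world +y side, with the tin beyond it. Next I'll measure positions.

```bash
cat > h.py <<'E'
import numpy as np, cv2
def ray(c,u,v):
    d=np.array([(u-c["cx"])/c["fx"],-(v-c["cy"])/c["fy"],-1.]); return c["origin"],c["rotation"]@d
def onz(c,u,v,z):
    o,d=ray(c,u,v); return o+d*(z-o[2])/d[2]
def tri(c1,p1,c2,p2):
    o1,d1=ray(c1,*p1);o2,d2=ray(c2,*p2)
    t=np.linalg.lstsq(np.c_[d1,-d2],o2-o1,rcond=None)[0]
    a=o1+d1*t[0];b=o2+d2*t[1]; return (a+b)/2,np.linalg.norm(a-b)
def blobs(im,lo,hi,roi,minA=15):
    h=cv2.cvtColor(im,cv2.COLOR_RGB2HSV); m=cv2.inRange(h,lo,hi)
    k=np.zeros_like(m);x0,y0,x1,y1=roi;k[y0:y1,x0:x1]=m[y0:y1,x0:x1]
    n,l,s,c=cv2.connectedComponentsWithStats(k)
    return [(s[i].tolist(),c[i].round(2).tolist()) for i in range(1,n) if s[i][4]>=minA],k
E
python3 - <<'E'
from h import *
T=dict(np.load("top0.npz"));S=dict(np.load("side0.npz"))
for nm,c,roi in(("top",T,(145,110,330,215)),("side",S,(180,120,370,260))):
    for col,lo,hi in(("yellow",(20,140,120),(35,255,255)),("red",(0,150,60),(8,255,255)),("blue",(105,100,30),(130,255,255))):
        print(nm,col,blobs(c["image"],lo,hi,roi)[0])
    x0,y0,x1,y1=roi
    crop=c["image"][y0:y1,x0:x1,::-1]
    cv2.imwrite(f"pics/{nm}_crop.png",cv2.resize(crop,None,fx=4,fy=4,interpolation=cv2.INTER_CUBIC))
for z in (.064,.05): print(onz(T,237,182,z), onz(T,170,182,z))
E
```

```text
top yellow [([228, 176, 17, 12, 196], [236.33, 181.49])]
top red [([166, 172, 10, 22, 158], [169.82, 181.97])]
top blue [([222, 172, 30, 21, 324], [236.58, 182.9])]
side yellow [([205, 128, 13, 8, 68], [211.32, 131.88]), ([238, 171, 18, 13, 133], [246.32, 176.59])]
side red [([203, 120, 15, 9, 92], [209.97, 123.92]), ([205, 139, 19, 18, 153], [214.05, 144.79])]
side blue [([232, 162, 33, 41, 477], [247.5, 181.4])]
[0.58572388 0.07127192 0.064     ] [0.59085467 0.27489884 0.064     ]
[0.5879196  0.07190956 0.05      ] [0.5931166  0.27816426 0.05      ]
```

View pics/top_crop.png

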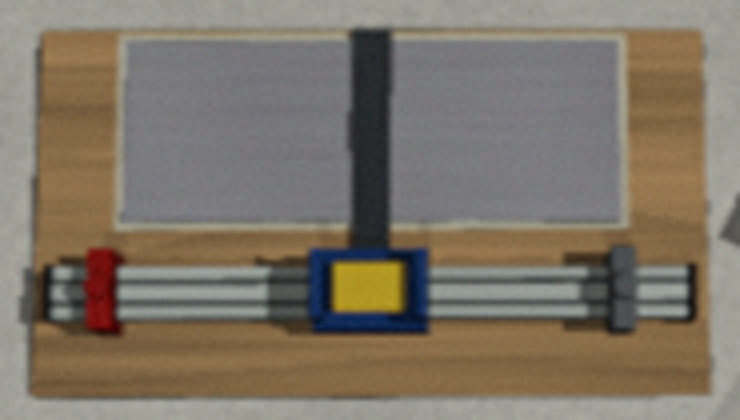

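View pics/side_crop.png

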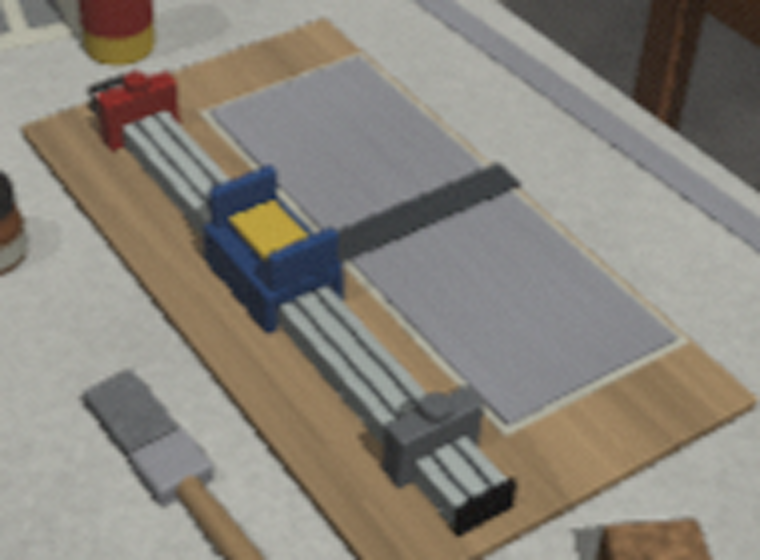

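```bash
python3 - <<'E'
from h import *
T=dict(np.load("top0.npz"));S=dict(np.load("side0.npz"))
q=lambda u,v:(145+(u-1.5)/4,110+(v-1.5)/4)
q2=lambda u,v:(180+(u-1.5)/4,120+(v-1.5)/4)
C={k:onz(T,*q(*p),.012) for k,p in dict(TL=(43,30),TR=(702,32),BL=(30,396),BR=(711,397)).items()}
for k in C: print(k,C[k].round(4))
ang=lambda d:np.degrees(np.arctan2(d[1],d[0]))
print("y dir",ang(C["TL"]-C["TR"])-90,ang(C["BL"]-C["BR"])-90,"x dir",ang(C["TL"]-C["BL"]),ang(C["TR"]-C["BR"]))
# rail ends
b=tri(T,(236.33,181.49),S,(246.32,176.59));print("button tri",b, "plane",onz(T,236.33,181.49,.064),onz(S,246.32,176.59,.064))
# red screw top, grey screw top from crops ; red block top edges
print("red screw", onz(T,*q(100,290),.068), onz(S,*q2(134,78),.068))
print("grey screw", onz(T,*q(622,288),.068), onz(S,*q2(433,402),.068))
# lug tops in top view: outer edges
print("lugs top x", [onz(T,*q(u,290),.082) for u in(310,428)])
print("red block top outer/inner", [onz(T,*q(u,260),.058) for u in(85,114)])
print("tin/jar",onz(T,118,160,.15),onz(T,188,234,.065))
E
```

```text
TL [0.8143 0.3351 0.012 ]
TR [ 0.7997 -0.2019  0.012 ]
BL [0.5156 0.3431 0.012 ]
BR [ 0.501  -0.1949  0.012 ]
y dir -1.549026675320306 -1.557520820476853 x dir -1.534052054744397 -1.3380731064924722
button tri (array([0.58646721, 0.07344626, 0.06599966]), np.float64(0.0012301718184869034)) plane [0.58734607 0.07328041 0.064     ] [0.58705624 0.07554085 0.064     ]
red screw [0.58985375 0.27509882 0.068     ] [0.59264593 0.27937612 0.068     ]
grey screw [ 0.58141966 -0.12058209  0.068     ] [ 0.5836188  -0.12179218  0.068     ]
lugs top x [array([0.58364366, 0.11496063, 0.082     ]), array([0.58141907, 0.02668127, 0.082     ])]
red block top outer/inner [array([0.61501724, 0.28897906, 0.058     ]), array([0.61446154, 0.26679717, 0.058     ])]
tin/jar [0.64337852 0.40126173 0.15      ] [0.43216003 0.22058179 0.065     ]
```

>>> jog_arm --pt "0 0 8 0 0 0 0" --pt "0 0 8 0 0 0 0" --pt "0 0 0 0 0 0 0" --squeeze 30

```text
clock: 0.48
ee_pos: [0.1633, -0.6274, 0.2289]
orientation: [[-0.031, -1.0, -0.001], [-1.0, 0.031, 0.005], [-0.004, 0.002, -1.0]]
wrist_force: [-0.0, -0.1, -0.4]
finger_gap: 0.0319
```

>>> jog_arm --pt "0 0 0 -5.2 -2.9 0 0" --pt "0 0 0 -5.2 -2.9 0 0" --pt "0 0 0 -5.2 -2.9 0 0" --pt "0 0 0 -5.2 -2.9 0 0" --pt "0 0 0 -5.2 -2.9 0 0" --pt "0 0 0 -5.2 -2.9 0 0" --pt "0 0 0 -5.2 -2.9 0 0" --pt "0 0 0 -5.2 -2.9 0 0" --pt "0 0 0 -5.2 -2.9 0 0" --pt "0 0 0 -5.2 -2.9 0 0" --pt "0 0 0 -5.2 -2.9 0 0" --pt "0 0 0 0 0 0 0"

```text
clock: 1.98
ee_pos: [0.5004, -0.0426, 0.2294]
orientation: [[0.009, -1.0, 0.002], [-1.0, -0.009, 0.001], [-0.001, -0.002, -1.0]]
wrist_force: [-1.2, -0.5, 0.0]
finger_gap: 0.0005
```

>>> jog_arm --pt "0 0 1 -4.2 -2.9 0 0" --pt "0 0 1 -4.2 -2.9 0 0" --pt "0 0 0 -4.2 -2.9 0 0" --pt "0 0 0 0 0 4 0" --pt "0 0 0 0 0 4 0" --pt "0 0 0 0 0 2 0" --pt "0 0 0 0 0 0 0" --pt "0 0 0 0 0 0 0"

```text
clock: 2.98
ee_pos: [0.5909, 0.0778, 0.1267]
orientation: [[-0.015, -1.0, 0.002], [-1.0, 0.015, -0.004], [0.004, -0.002, -1.0]]
wrist_force: [0.4, 0.5, 0.5]
finger_gap: -0.0002
```

```bash
python3 - <<'E'
from plant import *
import cv2,numpy as np
s=get_state(); print(s["clock"],s["ee_pos"],s["wrist_force"],s["orientation"].round(4))
for n,(x0,y0,x1,y1) in(("side",(180,100,370,240)),("top",(145,110,330,215))):
    c=capture(n); np.savez(f"{n}1.npz",**c)
    cv2.imwrite(f"pics/{n}1.png",cv2.resize(c["image"][y0:y1,x0:x1,::-1],None,fx=4,fy=4,interpolation=cv2.INTER_CUBIC))
E
```

```text
2.975 [0.59091568 0.07780768 0.12669748] [0.4379207  0.4939433  0.47354819] [[-0.0148 -0.9999  0.0016]
 [-0.9999  0.0148 -0.0038]
 [ 0.0038 -0.0016 -1.    ]]
```

View pics/side1.png

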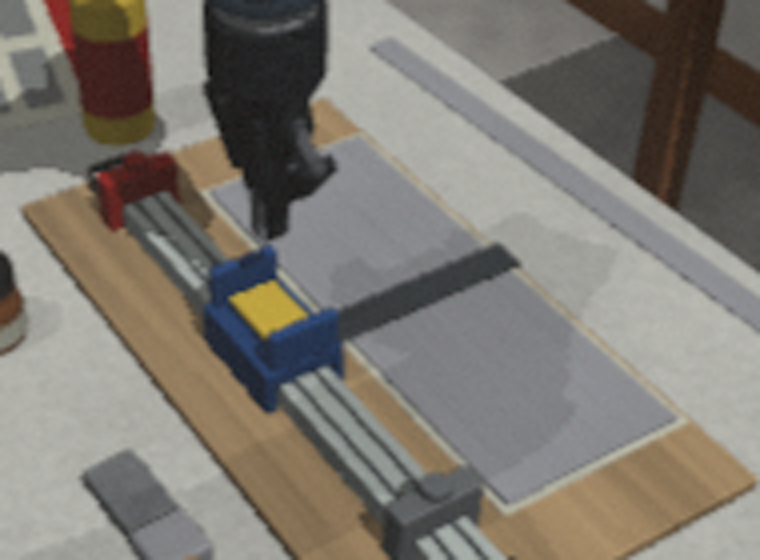

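View pics/top1.png

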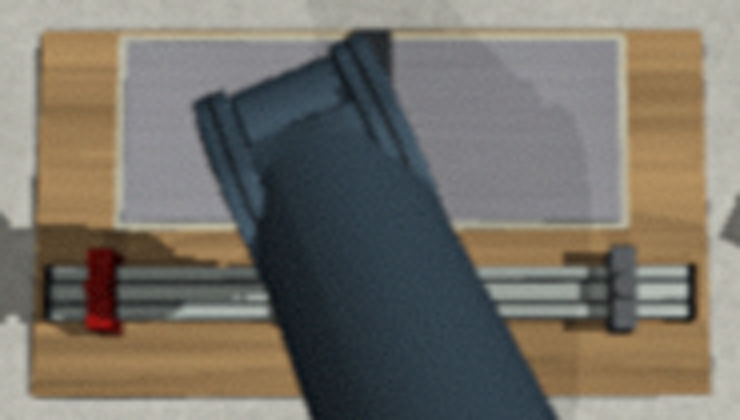

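The side view shows the shut fingers at about crop (270,235), upright above the gap between the lugs. The carriage hasn't moved. In the top view the arm hides the carriage. I'll centre over the button and descend.

>>> jog_arm --pt "0 0 0.7 -0.7 0.4 0 0" --pt "0 0 0 0 0 2 0" --pt "0 0 0 0 0 2 0" --pt "0 0 0 0 0 1 0" --pt "0 0 0 0 0 0 0"

```text
clock: 3.7
ee_pos: [0.5875, 0.0859, 0.075]
orientation: [[-0.027, -1.0, 0.004], [-1.0, 0.027, -0.003], [0.003, -0.005, -1.0]]
wrist_force: [0.4, -0.8, 0.3]
finger_gap: 0.0003
```

>>> jog_arm --pt "0 0 0 0 0 0.5 0" --pt "0 0 0 0 0 0.4 0" --pt "0 0 0 0 0 0.3 0" --pt "0 0 0 0 0 0 0"

```text
clock: 4.2
ee_pos: [0.5885, 0.0861, 0.0635]
orientation: [[-0.027, -1.0, 0.006], [-1.0, 0.027, -0.003], [0.003, -0.006, -1.0]]
wrist_force: [-1.5, -0.4, 1.8]
finger_gap: 0.0002
```

>>> jog_arm --pt "0 0 0 0 0 0.3 0" --pt "0 0 0 0 0 0.3 0" --pt "0 0 0 0 0 0.2 0"

```text
clock: 4.58
ee_pos: [0.5891, 0.0864, 0.0576]
orientation: [[-0.027, -1.0, 0.007], [-1.0, 0.027, -0.003], [0.003, -0.007, -1.0]]
wrist_force: [-8.7, -1.5, 29.0]
finger_gap: 0.0
```

>>> jog_arm --pt "0 0 0 -0.5 0.05 0.05 0" --pt "0 0 0 -0.6 0 0.1 0"

```text
clock: 4.82
ee_pos: [0.589, 0.0963, 0.058]
orientation: [[-0.028, -1.0, 0.007], [-1.0, 0.028, -0.005], [0.005, -0.007, -1.0]]
wrist_force: [-5.0, -0.5, 12.8]
finger_gap: -0.0002
```

>>> jog_arm --pt "0 0 0 -0.8 0 0.1 0" --pt "0 0 0 -1.0 0 0.1 0" --pt "0 0 0 -1.0 0 0.1 0" --pt "0 0 0 -1.0 0 0.1 0"

```text
clock: 5.32
ee_pos: [0.5899, 0.1336, 0.0579]
orientation: [[-0.03, -1.0, 0.006], [-1.0, 0.03, -0.008], [0.008, -0.007, -1.0]]
wrist_force: [-4.5, -2.0, 14.4]
finger_gap: 0.0003
```

```bash
python3 - <<'E'
from plant import *
import cv2,numpy as np
for n,(x0,y0,x1,y1) in(("side",(180,100,370,240)),):
    c=capture(n); np.savez(f"{n}2.npz",**c)
    cv2.imwrite(f"pics/{n}2.png",cv2.resize(c["image"][y0:y1,x0:x1,::-1],None,fx=4,fy=4,interpolation=cv2.INTER_CUBIC))
s=get_state(); print(s["clock"],s["ee_pos"],s["wrist_force"])
E
```

```text
5.375 [0.58991922 0.13584171 0.05800979] [-4.12783568  0.99927212 11.04078637]
```

View pics/side2.png

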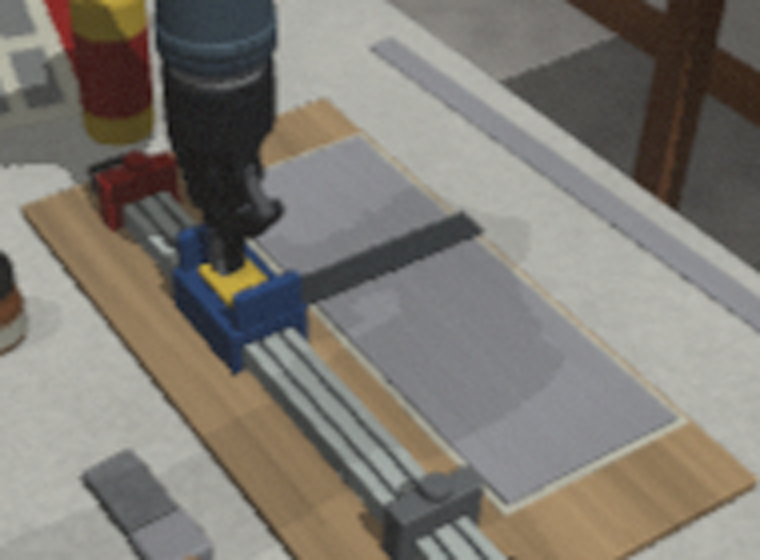

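The carriage is sliding with the finger on the button: the side view shows it near crop (240,290), and it was at about (270,320). The button is held down. I'll continue.

>>> jog_arm --pt "0 0 0 -1.0 0 0.1 0" --pt "0 0 0 -1.0 0 0.1 0" --pt "0 0 0 -1.0 0 0.1 0" --pt "0 0 0 -1.0 0 0.1 0" --pt "0 0 0 -1.0 0 0.1 0" --pt "0 0 0 -0.8 0 0.1 0"

```text
clock: 6.12
ee_pos: [0.5913, 0.1948, 0.058]
orientation: [[-0.03, -1.0, 0.006], [-1.0, 0.03, -0.01], [0.01, -0.006, -1.0]]
wrist_force: [-5.6, -2.3, 12.3]
finger_gap: -0.0002
```

>>> jog_arm --pt "0 0 0 -0.6 0 0.1 0" --pt "0 0 0 -0.6 0 0.1 0" --pt "0 0 0 -0.6 0 0.1 0" --pt "0 0 0 -0.5 0 0.1 0"

```text
clock: 6.62
ee_pos: [0.5919, 0.2196, 0.058]
orientation: [[-0.029, -1.0, 0.007], [-1.0, 0.029, -0.01], [0.01, -0.007, -1.0]]
wrist_force: [-4.9, -2.0, 12.4]
finger_gap: 0.0
```

>>> jog_arm --pt "0 0 0 -0.5 0 0.1 0" --pt "0 0 0 -0.4 0 0.1 0" --pt "0 0 0 -0.4 0 0.1 0"

```text
clock: 7.0
ee_pos: [0.5922, 0.2339, 0.058]
orientation: [[-0.029, -1.0, 0.007], [-1.0, 0.028, -0.01], [0.01, -0.007, -1.0]]
wrist_force: [-3.1, -2.5, 11.9]
finger_gap: 0.0002
```

>>> jog_arm --pt "0 0 0 -0.3 0 0.1 0" --pt "0 0 0 -0.3 0 0.1 0"

```text
clock: 7.25
ee_pos: [0.5924, 0.2391, 0.0578]
orientation: [[-0.029, -1.0, 0.007], [-1.0, 0.029, -0.012], [0.012, -0.007, -1.0]]
wrist_force: [-4.8, -8.1, 15.6]
finger_gap: 0.0003
```

```bash
python3 - <<'E'
from plant import *
import cv2,numpy as np
for n,(x0,y0,x1,y1) in(("side",(180,100,320,205)),):
    c=capture(n); np.savez(f"{n}3.npz",**c)
    cv2.imwrite(f"pics/{n}3.png",cv2.resize(c["image"][y0:y1,x0:x1,::-1],None,fx=5,fy=5,interpolation=cv2.INTER_CUBIC))
s=get_state(); print(s["clock"],s["ee_pos"],s["wrist_force"])
E
```

```text
7.3 [0.59241011 0.23899169 0.05788781] [-4.50916273 -5.92783976 13.57211631]
```

View pics/side3.png

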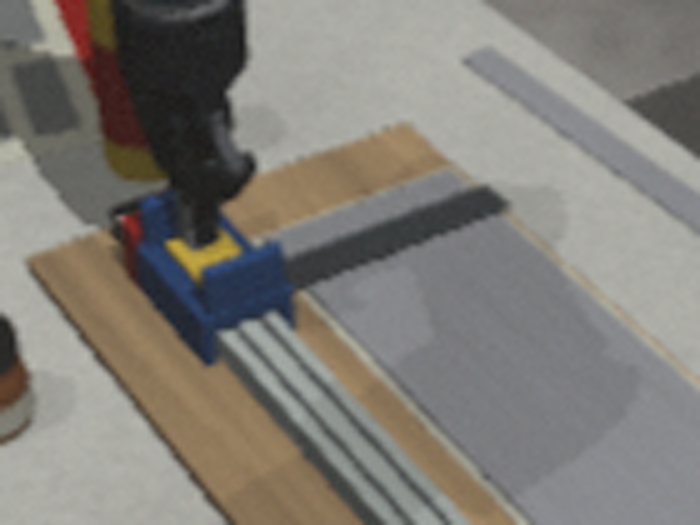

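The lateral force has risen to 8 N, and the side view shows the carriage right up to the red stop, near crop (130,240). I'll push a bit more to confirm contact is firm.

>>> jog_arm --pt "0 0 0 -0.3 0 0.1 0" --pt "0 0 0 -0.3 0 0.1 0"

```text
clock: 7.55
ee_pos: [0.5925, 0.2392, 0.0578]
orientation: [[-0.032, -0.999, 0.004], [-0.999, 0.032, -0.022], [0.022, -0.005, -1.0]]
wrist_force: [-6.5, -7.7, 18.4]
finger_gap: 0.0
```

>>> jog_arm --pt "0 0.5 0 -0.6 0 0.1 0" --pt "0 0.5 0 -0.6 0 0.1 0"

```text
clock: 7.8
ee_pos: [0.594, 0.2423, 0.0578]
orientation: [[-0.037, -0.999, 0.002], [-0.998, 0.037, -0.052], [0.052, -0.004, -0.999]]
wrist_force: [-4.6, -9.3, 18.2]
finger_gap: 0.0001
```

>>> jog_arm --pt "0 -1.5 0 -0.2 0 0.1 0" --pt "0 -1.5 0 -0.3 0 0.1 0" --pt "0 -0.5 0 -0.4 0 0.1 0"

```text
clock: 8.18
ee_pos: [0.5946, 0.2439, 0.0577]
orientation: [[-0.041, -0.999, 0.002], [-0.999, 0.041, -0.002], [0.002, -0.002, -1.0]]
wrist_force: [-7.3, -10.8, 18.4]
finger_gap: 0.0001
```

>>> jog_arm --pt "0 0 0 -0.5 0 0.07 0" --pt "0 0 0 -0.5 0 0.07 0" --pt "0 0 0 -0.5 0 0.07 0"

```text
clock: 8.55
ee_pos: [0.5955, 0.2455, 0.0578]
orientation: [[-0.048, -0.999, -0.003], [-0.999, 0.048, -0.02], [0.021, 0.002, -1.0]]
wrist_force: [-8.1, -12.7, 19.4]
finger_gap: 0.0001
```

```bash
python3 - <<'E'
from plant import *
import cv2,numpy as np
for n,(x0,y0,x1,y1) in(("side",(180,100,320,205)),):
    c=capture(n); np.savez(f"{n}4.npz",**c)
    cv2.imwrite(f"pics/{n}4.png",cv2.resize(c["image"][y0:y1,x0:x1,::-1],None,fx=5,fy=5,interpolation=cv2.INTER_CUBIC))
s=get_state(); print(s["clock"],s["ee_pos"],s["wrist_force"])
E
```

```text
8.6 [0.59551552 0.24545096 0.05783624] [ -7.20221764 -12.13234394  17.39196236]
```

View pics/side4.png

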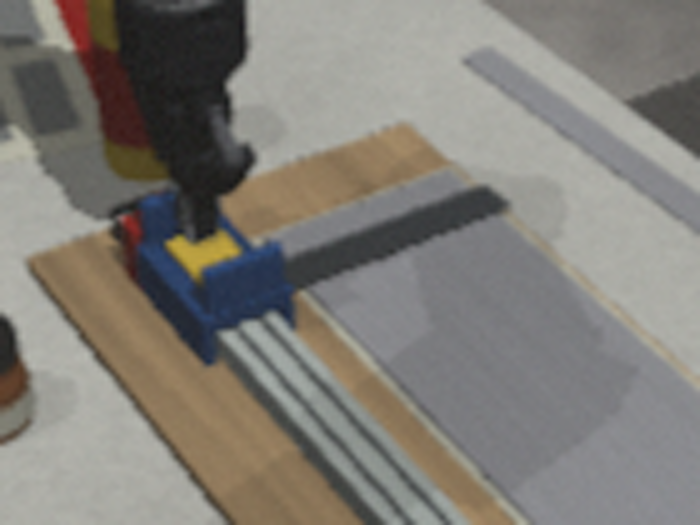

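The carriage looks the same in both pictures, although the finger slid about 6 mm along the button. So it is firmly against the red stop with about 12 N on it. Next I'll lift straight up, keeping a slight push towards the stop.

>>> jog_arm --pt "0 0 0 -0.2 0 -0.3 0" --pt "0 0 0 -0.1 0 -0.5 0" --pt "0 0 0 0 0 -1 0" --pt "0 0 0 0 0 -2 0" --pt "0 0 0 0 0 -4 0" --pt "0 0 0 0 0 -4 0" --pt "0 0 0 0 0 -4 0"

```text
clock: 9.48
ee_pos: [0.595, 0.2519, 0.2213]
orientation: [[-0.047, -0.999, -0.006], [-0.999, 0.047, -0.022], [0.022, 0.005, -1.0]]
wrist_force: [0.4, -0.0, -0.1]
finger_gap: 0.0001
```

Retreating towards the robot's −y side to clear the view (tool +x is world −y).

>>> jog_arm --pt "0 0 0 5 1 0 0" --pt "0 0 0 6 1 0 0" --pt "0 0 0 6 1 0 0" --pt "0 0 0 6 1 0 0" --pt "0 0 0 6 0 0 0" --pt "0 0 0 6 0 0 0" --pt "0 0 0 4 0 0 0" --pt "0 0 0 0 0 0 0"

```text
clock: 10.48
ee_pos: [0.5434, -0.14, 0.2439]
orientation: [[-0.039, -0.999, 0.022], [-0.999, 0.039, -0.013], [0.012, -0.023, -1.0]]
wrist_force: [-0.8, 0.2, -0.5]
finger_gap: 0.0002
```

```bash
python3 - <<'E'
from plant import *
from h import *
for n,roi in(("side",(180,100,320,205)),("top",(145,110,330,215))):
    c=capture(n); np.savez(f"{n}5.npz",**c); x0,y0,x1,y1=roi
    cv2.imwrite(f"pics/{n}5.png",cv2.resize(c["image"][y0:y1,x0:x1,::-1],None,fx=4,fy=4,interpolation=cv2.INTER_CUBIC))
    for col,lo,hi in(("yellow",(20,140,100),(35,255,255)),("red",(0,150,60),(8,255,255)),("blue",(105,100,30),(130,255,255))):
        for s,ce in blobs(c["image"],lo,hi,roi)[0]: print(n,col,s,ce,onz(c,*ce,.064).round(4))
s=get_state(); print(s["clock"],s["ee_pos"],s["wrist_force"])
E
```

```text
side yellow [198, 100, 18, 10, 156] [206.94, 104.14] [0.6794 0.4842 0.064 ]
side yellow [202, 127, 16, 9, 90] [209.66, 131.76] [0.6052 0.3263 0.064 ]
side yellow [214, 144, 14, 10, 84] [220.38, 148.11] [0.5911 0.2308 0.064 ]
side red [192, 100, 7, 14, 49] [195.43, 105.24] [0.6413 0.5003 0.064 ]
side red [201, 108, 17, 21, 240] [209.69, 119.01] [0.6413 0.3929 0.064 ]
side blue [209, 149, 13, 15, 51] [215.16, 155.45] [0.56   0.2079 0.064 ]
side blue [230, 149, 8, 15, 49] [234.57, 155.65] [0.6084 0.1748 0.064 ]
top yellow [179, 176, 17, 12, 197] [186.97, 181.3] [0.5917 0.2234 0.064 ]
top red [166, 172, 6, 21, 68] [168.21, 182.1] [0.5907 0.2803 0.064 ]
top blue [172, 172, 31, 21, 329] [187.21, 182.84] [0.587  0.2227 0.064 ]
10.575 [ 0.54402166 -0.13566247  0.24366076] [0.67471886 0.2410649  0.58892326]
```

View pics/side5.png

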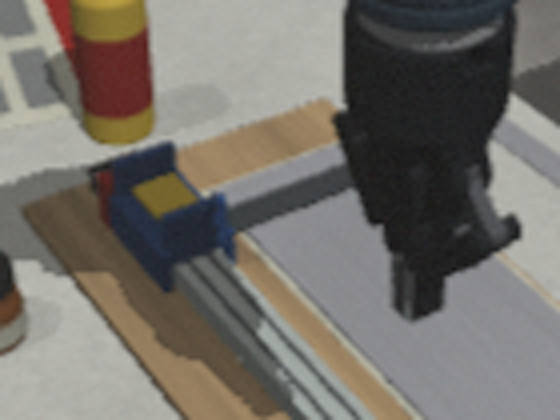

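View pics/top5.png

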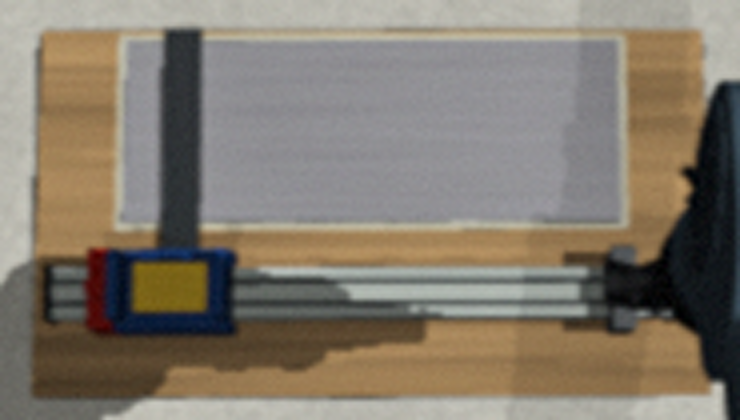

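```bash
python3 - <<'E'
from h import *
T=dict(np.load("top5.npz"));S=dict(np.load("side5.npz"))
print("button start",tri(dict(np.load("top0.npz")),(236.33,181.49),dict(np.load("side0.npz")),(246.32,176.59)))
print("button now",tri(T,(186.97,181.3),S,(220.38,148.11)))
lo,hi=(20,130,60),(36,255,255)
for n in(3,4,5):
    print(n,blobs(dict(np.load(f"side{n}.npz"))["image"],lo,hi,(208,138,235,165))[0])
E
```

```text
button start (array([0.58646721, 0.07344626, 0.06599966]), np.float64(0.0012301718184869034))
button now (array([0.58906468, 0.22287923, 0.07028468]), np.float64(0.0035150236176040256))
3 [([214, 147, 14, 9, 56], [219.98, 150.34])]
4 [([213, 147, 15, 9, 67], [219.75, 149.97])]
5 [([214, 144, 15, 10, 90], [220.6, 148.13])]
```

```bash
python3 -c "
from plant import *
print(job_done()); print(get_state()['clock'])"
```

```text
the job is handed in; nothing more can be done
None
the job is handed in; nothing more can be done
```

The carriage is against the red stop and, as far as the pictures show, locked there; I handed the job in at about 10.6 s. With the fingers shut, I pressed the yellow button fully down and slid the carriage about 150 mm along the rail, keeping it down throughout. I then pushed with about 12 N until the carriage stopped moving, lifted straight up and moved clear.

- **Against the stop:** the button centre is now at y ≈ 0.223 and the stop centre at about 0.277–0.279. That is 54–56 mm apart, against 55 mm when touching. The red stop and carriage show no gap in the top view.
- **Button up:** after release its image in the side view rose 2–3 px, which fits 6 mm of travel. Its height from the two views came out at 70 mm instead of 64 mm, with the rays missing by 3.5 mm, so that height is only rough. I took the lock from the button being up and did not test it by pushing.
- **Forces:** the highest wrist force I read was about 30 N, when the button reached the bottom. During the final push the finger slid about 6 mm along the button and the tool tilted up to 3°, which I mostly corrected. The carriage did not move.
- **Bystanders:** the arm kept clear of the tin, jar, brush and cork block. I did not measure their positions again at the end.

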